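# Check the hand lever of a gel-casting clamp

### The job

Check the hand lever of the gel-casting clamp: with the outside of the fingers, push the red lever in from its outer side towards the black bar until it comes up against its stop, short of the bar, and keep leaning on it so that it bears firmly against the stop for about two seconds, without forcing it. Then let it spring all the way back out and move clear. Do not put a finger behind the lever or pinch it, do not touch the bar or its stop, and leave the measuring cylinder, the pipette and the blue tray where they are.

Things in the scene. Friction and masses are not known exactly. Their poses are not given: they have to be found in the camera images.
- clamp: Fixed bench clamp. Origin on the bench under the lever's upright hinge axis; x points from lever to bar (the way to push), y from hinge to gel cassette, z up. Place and yaw vary. Aluminium base plate 12 mm thick, x -65 to 95, y -190 to 140 mm; clear cassette and cheeks x -40 to 70, y 33 to 112 mm, 102 mm tall; hinge pin 126 mm tall.
- lever (a joint): Red hand lever's angle about the hinge axis, rad. 0 = at rest, fully out (it points along the clamp's -y, splayed 0.15 rad away from the bar); grows as pressed towards the bar (counter-clockwise from above). A spring returns it: 1.3 N to start, 2 to 3 N near the stop, 120 mm from the hinge. Stops at 0.24 to 0.37, varying; without the stop it would reach the bar at about 0.45.
- press_point (a point): Point on the red outer face of the lever, 120 mm from the hinge axis, at mid-height (90 mm above the bench), where to push; moves with the lever. The lever bears on the stop only while the push exceeds the spring: 6 to 15 N here is right, over 40 N is forcing it. At rest the point lies at clamp x -24, y -118 mm. The space before it, on the clamp's -x side, is free above the 12 mm plate.
- lever_end (a point): Tip of the lever's round red end (20 mm across), 162 mm from the hinge axis; moves with the lever. The lever is a level blade 12 mm thick and 26 mm high, mid-height 90 mm above the bench: outer 8 mm red, inner side black.
- lever_inside: The black strip, 4 mm thick, 124 mm long and 24 mm high, that is the lever's inner side, facing the bar. Origin on the hinge axis at lever mid-height. Not to be touched.
- bar: Fixed black round bar, 24 mm across, along the clamp's y axis from y -175 to -45 mm at x 68 mm, centre 90 mm above the bench, on two steel posts. Origin coincides with the clamp's.
- stop: Brass post, 14 x 22 mm, 105 mm tall, with a level steel screw 9 mm across, between lever and bar at clamp y -60 mm. Origin on the bench under the screw's free end, which faces the lever (-x). Its clamp x varies from 11.5 to 18.5 mm and sets where the lever stops: its end 12 to 32 mm short of the bar.
- stop_end (a point): Free end of the stop's screw, 90 mm above the bench, where the lever's rubber inner side meets it, 60 mm from the hinge; the rubber gives 1 to 2 mm under 10 N, then holds.
- cylinder: Loose white measuring cylinder, 155 mm tall, 34 mm wide body on a 68 mm foot, standing beyond the bar. Origin under its foot.
- pipette: Loose white pipette lying on the bench before the lever, 238 mm long, 28 mm wide, 24 mm high. Origin on the bench, 118 mm from its thin end, its x axis towards that end.
- tray: Loose open blue tray, 100 x 150 x 35 mm, on the bench beyond the lever's free end. Origin under its centre.

How it is judged (in metres and radians):
On the way:
1. the fingers press the lever against its stop (over 1 N on the stop) for 1 s on end (contact force between each of stop, the fingers and clamp above 1 N and value of joint lever above 0.2 rad), for 1 s.
At the end, for the whole second after the job is handed in: After being held against its stop by the fingers for at least 1 s, the lever is back out (within 0.04 rad of rest), and the measuring cylinder, pipette and tray are within 15 mm of where they stood (value of joint lever below 0.04 rad and distance of each of cylinder, pipette, tray from where it was at the start of the episode below 0.015 m); the robot touches nothing.
It fails at once if the lever is forced: the fingers push the clamp with over 40 N (contact force between the fingers and clamp above 40 N).
It fails at once if a finger touches the inner side of the lever (reaching behind it or pinching it) (contact force between the fingers and lever_inside above 1 N).
It fails at once if the fingers or the arm touch the bar or the stop (contact force between any of the fingers, the arm and bar above 1 N or contact force between any of the fingers, the arm and stop above 1 N).
It fails at once if the measuring cylinder, pipette or tray is lifted or moved over 15 mm (distance of any of cylinder, pipette, tray from where it was at the start of the episode above 0.015 m).
It also fails if it takes over 40 s, if anything falls off the work surface, if the arm or the gripper's body presses on something with over 40 N, if the wrist force passes 120 N, or if a joint passes its speed limit or range.

### The arm

A 6-joint arm with a two-finger parallel gripper is mounted at the origin on the work surface. World frame = base frame: x ahead of the robot, y to its left, z up, the work surface at z = 0. Lengths are in mm, angles in degrees, forces in N, time in s.
With the tool pointing down it reaches from about 425 to 1125 mm from the base axis. Payload 14.9 kg.
Tool frame: the origin (TCP) lies on the centre line of the jaws, within the pads' length; the fingertips stand 8 mm ahead of it and the grasp point (between the pads) lies 11 mm behind it; z points along the fingers, y is the line along which they close (so a half turn about z gives the same grasp; the last joint's range is limited). The gripper opens to 91 mm and grips with 3 to 60 N. Pads are 32 mm wide; open, the fingers measure 118 mm over their backs; the gripper's body (76 mm by 178 mm) begins 60 mm behind the grasp point.
Start: joints at [69.826, 21.709, 99.362, -0, 58.929, -1.908], TCP at [219.406, 664.74, 221.932] pointing down, gripper open.
Joint ranges: [-158.91, 158.91], [-42.39, 125.64], [0.06, 152.35], [-60.88, 240.88], [17.5, 164.5], [-176.32, 176.32]. Speed limits (degrees/s): [108.29, 108.29, 136.94, 180, 180, 180].

### API

Orientations are given as a 3x3 rotation matrix whose columns are the frame's x, y, z axes.
In Python, from station import telemetry, eyes, r gives the robot as it stands.
- The arm moves only by the tool send_rows, never from a script. Its argument "deltas" is a list of rows, each a list of 7 numbers: the finger opening in mm, from 0 to 91.2, then the shift along the world's x, y, z in mm, then the turn, a rotation vector about the world's x, y, z in rad. A call has 1 to 20 rows; each row shifts and turns the commanded pose from where the row before left it; what a row does not reach is not made up. A row lasts 1/10 s, in which the tool goes at most 50 mm and 8.59 degrees, less where a joint would pass 70% of its speed; a pose out of reach is approached as far as the arm can. A call is refused whole if a number of a shift passes 50 or a number of a turn 0.15, either way. A call with a gripper value outside its range is refused whole. The fingers move at their own pace and stop on an object; "grip_force" is the grip in N (left out, the last holds). Time passes only in rows, so rows that do not move let the fingers close. It gives the time, the measured TCP pose, the force, the opening and the grip force at its end, in the units of the state.
- telemetry.read_state(): the state, without advancing time (a new reading comes with each control period).
- eyes.camera(name): name is "scene" or "top"; returns a dict with "color" (384x512x3 uint8, blue, green, red), "range_z" (384x512 float32, mm along the optical axis (not along the pixel's ray), 0 where there is no reading), "fx", "fy", "cx", "cy" (pixels), "R" (3x3) and "t" (3): a world point X has camera coordinates R X + t. Camera axes: x right, y down, z forward; pixel columns grow to the right and rows downward; lengths in mm; the calibration is good to about 2 mm. A picture is of the moment at which its call begins.
- r.job_done(): hands the job in; it is judged then, once.
The state is a dict: "time": time; "q": joint angles; "qd": joint speeds; "joint_torque": joint torques, N m; "tool_pos": TCP position; "eef_rot": TCP orientation; "wrist_force": force on the tool from outside, world axes, zero at the start; "torque": the same for the moment, N m; "grip_width": opening from 0.0 (shut) to 1.0 (fully open); "finger_force": force on a finger pad.
Only numpy, scipy, OpenCV 4.12 (cv2) and the standard library are available. Lean on these libraries where they do the work, as an engineer would, in place of code of your own. Each camera call takes 0.05 s, during which the arm holds its last target. There are 200 camera calls.

## Working session

There is one attempt and no reset: what is moved stays moved. The work goes in short steps, Python scripts to look and compute and a tool call to move; the robot and the scene stay as the last step left them, time stands still between calls to the robot, and variables do not carry over. Pictures are saved under pics/ and viewed, at most 10 in all, crops included, and the job is handed in when it is done.

Besides the shell and the picture viewer there is one more tool, called after ">>>" as name([rows], argument=value, ...), one row to a line, values as JSON. send_rows: Moves the arm, as the interface text tells. Its arguments: {"type":"object","properties":{"deltas":{"type":"array"},"grip_force":{"type":"number"}},"required":["deltas"]}

```bash
mkdir -p pics && python3 - <<'E'
from station import telemetry, eyes, r
import cv2, numpy as np, pickle
d={}
for n in("scene","top"):
    c=eyes.camera(n); d[n]=c
    cv2.imwrite(f"pics/{n}1.png",c["color"])
pickle.dump(d,open("c1.pkl","wb"))
s=telemetry.read_state()
print(s["time"],s["tool_pos"],s["eef_rot"],s["wrist_force"],s["grip_width"])
E
```

```text
0.1 [219.26817144 664.40346768 221.34719266] [[-9.49609451e-01  3.13435426e-01 -3.52230765e-04]
 [ 3.13435622e-01  9.49608982e-01 -9.45024830e-04]
 [ 3.82772374e-05 -1.00780618e-03 -9.99999491e-01]] [-0.22538472  0.29558626  0.49442634] 0.997503510959464
```

View pics/scene1.png

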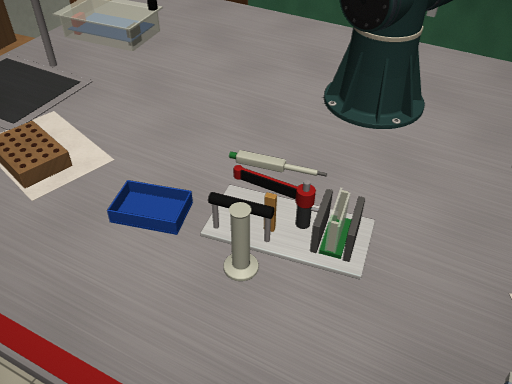

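View pics/top1.png

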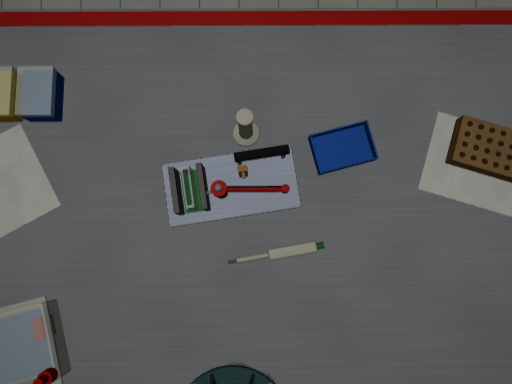

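The top picture shows the lever hub at (219,188), its round end at (285,188), the bar around (262,153), the stop at (243,170), and the pipette from (232,261) to (322,245). Image up is world +x and image left is world +y.

```bash
cat > h.py <<'E'
import cv2, numpy as np
def cloud(c):
    v,u=np.mgrid[:384,:512]; z=c["range_z"].astype(float)
    P=np.dstack([(u-c["cx"])/c["fx"]*z,(v-c["cy"])/c["fy"]*z,z])
    return (P-c["t"])@c["R"]
def red(c):
    b,g,r=[c["color"][...,i].astype(int) for i in range(3)]
    return (r>90)&(r>2.5*g)&(r>2.5*b)&(c["range_z"]>0)
E
python3 - <<'E'
import pickle,cv2,numpy as np
from h import *
d=pickle.load(open("c1.pkl","rb"))
for n in d:
    c=d[n]; W=cloud(c); X=W[...,0];Y=W[...,1];Z=W[...,2]
    print(n,"cam pos",-c["R"].T@c["t"],c["fx"])
    if n=="top":
        roi=np.zeros(X.shape,bool); roi[130:230,150:310]=1
        xr=W[roi&(Z>-5)]
        hm=roi&(Z>6)&(Z<19)
        rect=cv2.minAreaRect(W[hm][:,:2].astype(np.float32)); print("plate",rect, cv2.boxPoints(rect).round(1).tolist(), np.median(Z[hm]))
        O=xr[:,:2].mean(0)
    near=(np.hypot(X-O[0],Y-O[1])<260)
    m=red(c)&near&(Z>60)&(Z<140)
    p=W[m]; print("red",len(p),p.min(0).round(1),p.max(0).round(1))
    # ends: 
    for lo,hi in((60,75),(75,100),(100,106),(106,140)):
        q=p[(p[:,2]>lo)&(p[:,2]<hi)]
        if len(q): print(lo,len(q),q.mean(0).round(1),q.min(0).round(1),q.max(0).round(1))
    q=p[(p[:,2]>85)&(p[:,2]<108)]
    q=q[np.argsort(q[:,1])]; print(q[::max(1,len(q)//25)].round(0).tolist())
    dark=(c["color"].max(2)<45)&near&(Z>85)&(Z<108)
    q=W[dark]; print("dark",len(q)); 
    q=q[np.argsort(q[:,1])]; print(q[::max(1,len(q)//25)].round(0).tolist())
    g=near&(Z>8)&(Z<40)
    hsv=cv2.cvtColor(c["color"],cv2.COLOR_BGR2HSV)
    if n=="top":
        roi=np.zeros(X.shape,bool); roi[238:268,222:330]=1
        q=W[roi&(Z>6)]; print("pip",cv2.minAreaRect(q[:,:2].astype(np.float32)),cv2.boxPoints(cv2.minAreaRect(q[:,:2].astype(np.float32))).round().tolist(),q[:,2].max())
        roi[:]=0; roi[110:180,303:385]=1
        q=W[roi&(Z>10)]; print("tray",q.min(0),q.max(0))
    br=near&(hsv[...,0]>8)&(hsv[...,0]<25)&(hsv[...,1]>120)&(Z>60)
    q=W[br]; print("brass",len(q),q.mean(0) if len(q) else 0)
E
```

```text
scene cam pos [1236.06975203  275.9089727   744.17136263] 494.4652808566335Traceback (most recent call last):
  File "<stdin>", line 13, in <module>
NameError: name 'O' is not defined
```

```bash
python3 - <<'E'
import pickle,cv2,numpy as np
from h import *
np.set_printoptions(suppress=True,precision=1)
d=pickle.load(open("c1.pkl","rb"))
c=d["top"]; W=cloud(c); X,Y,Z=W[...,0],W[...,1],W[...,2]
print("cam",-c["R"].T@c["t"],c["fx"])
roi=np.zeros(X.shape,bool); roi[130:230,150:310]=1
hm=roi&(Z>6)&(Z<19)
R=lambda q:(cv2.minAreaRect(q[:,:2].astype(np.float32)),cv2.boxPoints(cv2.minAreaRect(q[:,:2].astype(np.float32))).round(1).tolist())
print("plate",R(W[hm]),np.median(Z[hm])); O=W[hm][:,:2].mean(0)
roi[:]=0; roi[238:268,222:330]=1; q=W[roi&(Z>6)]; print("pip",R(q),q[:,2].max())
roi[:]=0; roi[110:180,303:385]=1; q=W[roi&(Z>10)]; print("tray",R(q))
for n in("top","scene"):
    c=d[n]; W=cloud(c); X,Y,Z=W[...,0],W[...,1],W[...,2]
    near=np.hypot(X-O[0],Y-O[1])<230
    p=W[red(c)&near&(Z>60)&(Z<140)]
    print(n,"red",len(p),p.min(0),p.max(0))
    q=p[(p[:,2]>(96 if n=="top" else 70))]; q=q[np.argsort(q[:,1])]; print(q[::max(1,len(q)//22)].round(0).tolist())
    q=W[(c["color"].max(2)<50)&near&(Z>88)&(Z<108)]; q=q[np.argsort(q[:,1])]; print("dark",len(q),q[::max(1,len(q)//22)].round(0).tolist())
    hsv=cv2.cvtColor(c["color"],cv2.COLOR_BGR2HSV)
    q=W[near&(hsv[...,0]>8)&(hsv[...,0]<25)&(hsv[...,1]>120)&(Z>60)]; print("brass",len(q),q.mean(0))
E
```

```text
cam [ 434.8  -55.3 1095.6] 437.3972017685779
plate (((590.740478515625, -6.8339080810546875), (377.5632019042969, 245.96556091308594), 89.69222259521484), [[466.70001220703125, -195.0], [712.7000122070312, -196.3000030517578], [714.7000122070312, 181.3000030517578], [468.79998779296875, 182.60000610351562]]) 12.325885367602158
pip (((408.23846435546875, -109.1515121459961), (233.00086975097656, 65.95648956298828), 87.6318359375), [[370.5, -224.1999969482422], [436.3999938964844, -226.89999389648438], [446.0, 5.900000095367432], [380.1000061035156, 8.600000381469727]]) 1095.647533690397
tray (((602.1253051757812, -182.69554138183594), (141.45912170410156, 396.14556884765625), 33.076393127441406), [[434.79998779296875, -55.29999923706055], [651.0, -387.29998779296875], [769.5, -310.1000061035156], [553.2999877929688, 21.899999618530273]])
top red 301 [ 537.1 -133.8   98.1] [569.9  42.2 112.9]
[[556.0, -134.0, 101.0], [555.0, -129.0, 102.0], [553.0, -124.0, 104.0], [549.0, -120.0, 102.0], [553.0, -106.0, 101.0], [551.0, -92.0, 104.0], [551.0, -76.0, 102.0], [551.0, -63.0, 104.0], [551.0
[... 1344 characters left out ...]
0, 107.0], [562.0, 36.0, 106.0], [570.0, 38.0, 103.0], [569.0, 39.0, 77.0], [555.0, 41.0, 108.0], [564.0, 43.0, 108.0], [548.0, 45.0, 107.0]]
dark 915 [[644.0, -133.0, 101.0], [651.0, -124.0, 99.0], [641.0, -117.0, 100.0], [560.0, -111.0, 99.0], [652.0, -106.0, 96.0], [562.0, -101.0, 94.0], [650.0, -96.0, 96.0], [640.0, -90.0, 103.0], [648.0, -86.0, 99.0], [561.0, -78.0, 89.0], [638.0, -70.0, 103.0], [559.0, -59.0, 98.0], [639.0, -50.0, 100.0], [635.0, -43.0, 103.0], [640.0, -38.0, 98.0], [640.0, -34.0, 98.0], [635.0, -28.0, 103.0], [632.0, -24.0, 103.0], [627.0, -19.0, 101.0], [636.0, -14.0, 96.0], [559.0, -10.0, 95.0], [559.0, -6.0, 102.0], [559.0, 6.0, 89.0]]
brass 167 [603.9 -23.6  94.4]
```

Lever at rest runs along world -y at x≈551. The hinge is near (557, 27), the clamp yaw is about 8.5°, and the outer press face is near (549, -93, 90). I'll travel high with the fingers closing, turning the tool about 31° so the finger sides face the lever.

>>> send_rows([
  [0,15,-40,0,0,0,0.028],
  [0,15,-40,0,0,0,0.028],
  [0,15,-40,0,0,0,0.028],
  [0,15,-40,0,0,0,0.028],
  [0,15,-40,0,0,0,0.028],
  [0,15,-40,0,0,0,0.028],
  [0,15,-40,0,0,0,0.028],
  [0,15,-40,0,0,0,0.028],
  [0,15,-40,0,0,0,0.028],
  [0,15,-40,0,0,0,0.028],
  [0,15,-40,0,0,0,0.028],
  [0,15,-40,0,0,0,0.028],
  [0,15,-40,0,0,0,0.028],
  [0,15,-40,0,0,0,0.028],
  [0,15,-40,0,0,0,0.028],
  [0,15,-40,0,0,0,0.028],
  [0,15,-40,0,0,0,0.028],
  [0,15,-40,0,0,0,0.028],
  [0,7,-40,0,0,0,0.028],
  [0,0,0,0,0,0,0],
], grip_force=30)

```text
time: 2.1
tool_pos: [497.0, -98.8, 221.9]
eef_rot: [[-0.978, -0.209, 0.0], [-0.209, 0.978, -0.001], [-0.0, -0.001, -1.0]]
wrist_force: [0.1, 0.4, -0.6]
grip_width: 0.004
finger_force: 0.0
```

>>> send_rows([
  [0,0,4,-30,0,0,0],
  [0,0,0,-30,0,0,0],
  [0,0,0,-30,0,0,0],
  [0,0,0,-25,0,0,0],
  [0,0,0,-15,0,0,0],
  [0,0,0,0,0,0,0],
  [0,0,0,0,0,0,0],
  [0,0,0,0,0,0,0],
])

```text
time: 2.9
tool_pos: [497.0, -91.2, 92.9]
eef_rot: [[-0.977, -0.212, 0.001], [-0.212, 0.977, -0.0], [-0.001, -0.001, -1.0]]
wrist_force: [0.2, -0.3, -0.9]
grip_width: 0.006
finger_force: 0.0
```

```bash
python3 - <<'E'
from station import telemetry, eyes
import cv2
a=eyes.camera("scene")["color"][120:300,180:400]; 
cv2.imwrite("pics/s2.png",cv2.resize(a,None,fx=3,fy=3,interpolation=cv2.INTER_CUBIC))
print(telemetry.read_state()["wrist_force"])
E
```

```text
[-0.10017445  0.12350351  0.51132374]
```

View pics/s2.png

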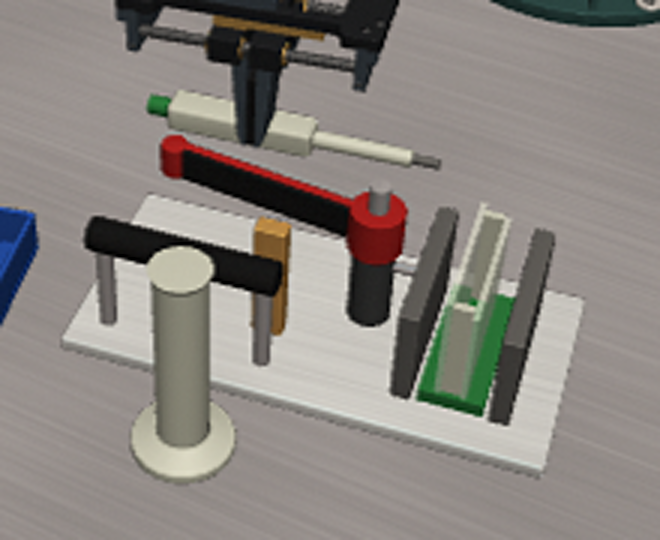

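The closed fingers (crop about (255,130)) hang on the lever's outer side, clear of everything. I'll advance gently.

>>> send_rows([
  [0,10,0,0,0,0,0],
  [0,8,0,0,0,0,0],
  [0,6,0,0,0,0,0],
  [0,4,0,0,0,0,0],
  [0,4,0,0,0,0,0],
  [0,4,0,0,0,0,0],
  [0,0,0,0,0,0,0],
  [0,0,0,0,0,0,0],
])

```text
time: 3.75
tool_pos: [532.1, -91.2, 91.8]
eef_rot: [[-0.977, -0.212, -0.001], [-0.212, 0.977, 0.0], [0.0, 0.0, -1.0]]
wrist_force: [-1.4, -0.6, 0.4]
grip_width: 0.005
finger_force: 0.7
```

>>> send_rows([
  [0,4,0,0,0,0,0],
  [0,4,0,0,0,0,0],
  [0,4,0,0,0,0,0],
  [0,4,0,0,0,0,0],
  [0,0,0,0,0,0,0],
  [0,0,0,0,0,0,0],
])

```text
time: 4.35
tool_pos: [548.5, -91.3, 91.9]
eef_rot: [[-0.977, -0.212, -0.0], [-0.212, 0.977, -0.0], [0.0, -0.0, -1.0]]
wrist_force: [-1.6, -0.1, 0.9]
grip_width: 0.004
finger_force: 0.9
```

Contact came at about x=532, with a spring force of about 1.5 N. The stop should be around x=560–577, so I'll use smaller steps.

>>> send_rows([
  [0,3,1,0,0,0,0],
  [0,3,1,0,0,0,0],
  [0,2,0,0,0,0,0],
  [0,0,0,0,0,0,0],
  [0,0,0,0,0,0,0],
])

```text
time: 4.85
tool_pos: [556.4, -89.2, 91.9]
eef_rot: [[-0.977, -0.212, -0.0], [-0.212, 0.977, 0.0], [0.0, 0.0, -1.0]]
wrist_force: [-2.3, 1.0, 0.5]
grip_width: 0.005
finger_force: 1.2
```

>>> send_rows([
  [0,1,0,0,0,0,0],
  [0,1,0,0,0,0,0],
  [0,0,0,0,0,0,0],
  [0,0,0,0,0,0,0],
])

```text
time: 5.25
tool_pos: [558.3, -89.2, 91.9]
eef_rot: [[-0.977, -0.212, -0.0], [-0.212, 0.977, 0.0], [0.0, 0.0, -1.0]]
wrist_force: [-3.3, 1.3, -0.6]
grip_width: 0.009
finger_force: 1.2
```

>>> send_rows([
  [0,1,0,0,0,0,0],
  [0,1,0,0,0,0,0],
  [0,0,0,0,0,0,0],
  [0,0,0,0,0,0,0],
])

```text
time: 5.65
tool_pos: [560.4, -89.3, 91.9]
eef_rot: [[-0.977, -0.212, -0.0], [-0.212, 0.977, -0.0], [0.0, -0.0, -1.0]]
wrist_force: [-2.8, -0.3, -0.9]
grip_width: 0.005
finger_force: 1.3
```

>>> send_rows([
  [0,1,0,0,0,0,0],
  [0,1,1,0,0,0,0],
  [0,0,0,0,0,0,0],
  [0,0,0,0,0,0,0],
])

```text
time: 6.05
tool_pos: [562.6, -88.4, 92.0]
eef_rot: [[-0.977, -0.212, 0.0], [-0.212, 0.977, -0.0], [-0.0, -0.0, -1.0]]
wrist_force: [-2.4, -2.0, -0.3]
grip_width: 0.006
finger_force: 1.4
```

>>> send_rows([
  [0,1,0,0,0,0,0],
  [0,1,0,0,0,0,0],
  [0,0,0,0,0,0,0],
  [0,0,0,0,0,0,0],
])

```text
time: 6.45
tool_pos: [564.4, -88.2, 91.9]
eef_rot: [[-0.977, -0.212, -0.0], [-0.212, 0.977, 0.0], [0.0, 0.0, -1.0]]
wrist_force: [-3.2, -0.3, 1.1]
grip_width: 0.005
finger_force: 1.4
```

>>> send_rows([
  [0,1,0,0,0,0,0],
  [0,1,0,0,0,0,0],
  [0,0,0,0,0,0,0],
  [0,0,0,0,0,0,0],
])

```text
time: 6.85
tool_pos: [566.2, -88.2, 91.8]
eef_rot: [[-0.977, -0.212, -0.0], [-0.212, 0.977, 0.0], [0.0, 0.0, -1.0]]
wrist_force: [-4.0, 1.1, 0.4]
grip_width: 0.009
finger_force: 1.9
```

>>> send_rows([
  [0,1,0,0,0,0,0],
  [0,0.5,0,0,0,0,0],
  [0,0,0,0,0,0,0],
  [0,0,0,0,0,0,0],
])

```text
time: 7.25
tool_pos: [566.9, -88.1, 91.7]
eef_rot: [[-0.977, -0.212, -0.002], [-0.212, 0.977, 0.0], [0.002, 0.001, -1.0]]
wrist_force: [-9.5, 1.7, 4.4]
grip_width: 0.005
finger_force: 4.3
```

The lever is on the stop, with about 9.5 N of push. I'll hold here and check it with a picture.

>>> send_rows([
  [0,0,0,0,0,0,0],
  [0,0,0,0,0,0,0],
  [0,0,0,0,0,0,0],
  [0,0,0,0,0,0,0],
  [0,0,0,0,0,0,0],
])

```text
time: 7.75
tool_pos: [566.9, -88.1, 91.7]
eef_rot: [[-0.977, -0.212, -0.002], [-0.212, 0.977, 0.0], [0.002, 0.001, -1.0]]
wrist_force: [-9.8, 2.1, 4.3]
grip_width: 0.005
finger_force: 4.3
```

```bash
python3 - <<'E'
from station import telemetry, eyes
import cv2
a=eyes.camera("scene")["color"][120:300,180:400]; 
cv2.imwrite("pics/s3.png",cv2.resize(a,None,fx=3,fy=3,interpolation=cv2.INTER_CUBIC))
print(telemetry.read_state()["wrist_force"])
E
```

```text
[-10.01725731   1.03263633   4.31521613]
```

View pics/s3.png

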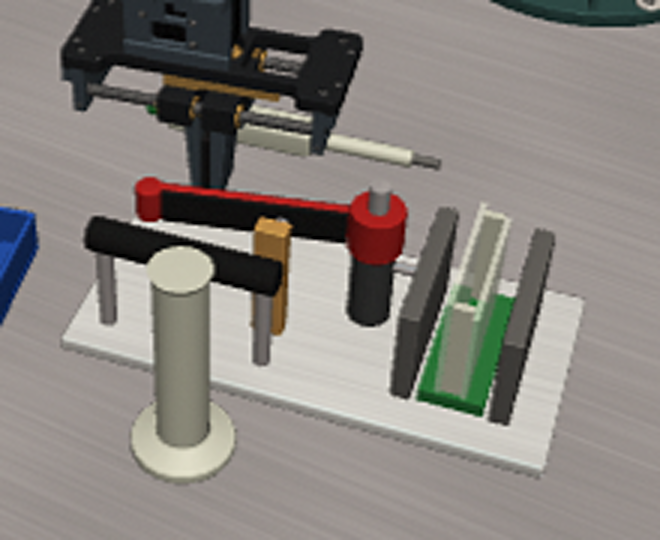

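The lever (end at crop (148,200)) bears on the stop's screw near (285,225), short of the bar, and the fingers are only on the outer face. I'll hold for two more seconds, then let it back out steadily.

>>> send_rows([
  [0,0,0,0,0,0,0],
  [0,0,0,0,0,0,0],
  [0,0,0,0,0,0,0],
  [0,0,0,0,0,0,0],
  [0,0,0,0,0,0,0],
  [0,0,0,0,0,0,0],
  [0,0,0,0,0,0,0],
  [0,0,0,0,0,0,0],
  [0,0,0,0,0,0,0],
  [0,0,0,0,0,0,0],
  [0,0,0,0,0,0,0],
  [0,0,0,0,0,0,0],
  [0,0,0,0,0,0,0],
  [0,0,0,0,0,0,0],
  [0,0,0,0,0,0,0],
  [0,0,0,0,0,0,0],
  [0,0,0,0,0,0,0],
  [0,0,0,0,0,0,0],
])

```text
time: 9.6
tool_pos: [567.0, -88.1, 91.7]
eef_rot: [[-0.977, -0.212, -0.002], [-0.212, 0.977, 0.0], [0.002, 0.001, -1.0]]
wrist_force: [-8.8, 2.1, 5.0]
grip_width: 0.002
finger_force: 4.3
```

>>> send_rows([
  [0,-2,0,0,0,0,0],
  [0,-3,0,0,0,0,0],
  [0,-4,0,0,0,0,0],
  [0,-5,-1,0,0,0,0],
  [0,-5,-1,0,0,0,0],
  [0,-5,-1,0,0,0,0],
  [0,-5,0,0,0,0,0],
  [0,-5,0,0,0,0,0],
  [0,-6,0,0,0,0,0],
  [0,-8,0,0,0,0,0],
  [0,-10,0,0,0,0,0],
  [0,-10,0,0,0,0,0],
  [0,0,0,20,0,0,0],
  [0,0,0,30,0,0,0],
  [0,0,0,30,0,0,0],
  [0,0,0,30,0,0,0],
  [0,-10,0,20,0,0,0],
  [0,0,0,0,0,0,0],
  [0,0,0,0,0,0,0],
  [0,0,0,0,0,0,0],
])

```text
time: 11.6
tool_pos: [489.4, -91.1, 220.9]
eef_rot: [[-0.977, -0.212, -0.001], [-0.212, 0.977, 0.0], [0.001, 0.001, -1.0]]
wrist_force: [0.2, -0.1, 0.2]
grip_width: 0.006
finger_force: 0.0
```

```bash
python3 - <<'E'
from station import telemetry, eyes
import cv2,numpy as np,pickle
from h import *
d=pickle.load(open("c1.pkl","rb"))
c=eyes.camera("scene")
for k in (d["scene"],c):
    W=cloud(k); p=W[red(k)&(abs(W[...,0]-570)<60)&(W[...,1]<-110)&(W[...,1]>-150)&(W[...,2]>60)&(W[...,2]<120)]; print(len(p),p.mean(0))
a=c["color"][120:300,90:400]
cv2.imwrite("pics/s4.png",cv2.resize(a,None,fx=2.5,fy=2.5,interpolation=cv2.INTER_CUBIC))
b0=d["scene"]["color"][145:300,90:400].astype(int); print(np.argwhere(abs(b0-c["color"][145:300,90:400]).max(2)>60).shape)
s=telemetry.read_state(); print(s["wrist_force"],s["time"])
E
```

```text
80 [ 558.28162827 -121.46722325   97.79433138]
79 [ 558.40628943 -121.51401035   97.65187476]
(0, 2)
[ 0.20034351 -0.45570803 -0.62285557] 11.65
```

View pics/s4.png

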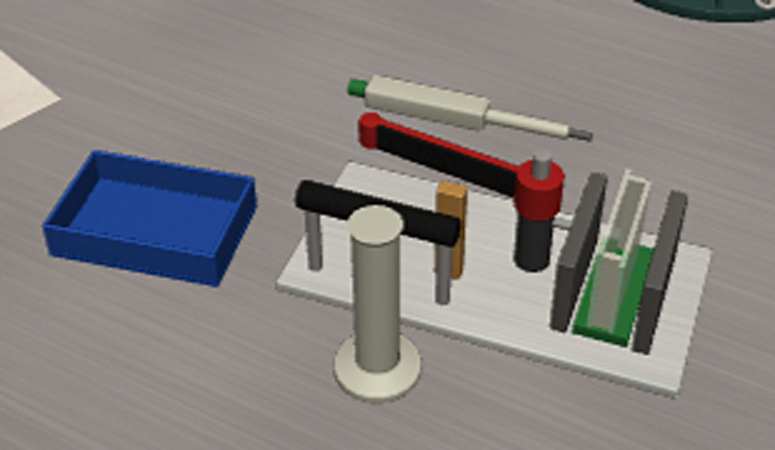

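The lever end is back at its start position (within 0.2 mm). The cylinder, pipette and tray have not moved, and the robot is clear, so I'm handing the job in.

```bash
python3 -c "
from station import r
print(r.job_done())"
```

```text
the job is handed in; nothing more can be done
None
```

The lever was pressed onto its stop at about 9–10 N for over 2 s, then sprang fully back out. The fingers moved clear, the cylinder, pipette and tray stayed put, and the job is handed in (no verdict was returned).

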